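# Release the swing clamp of unknown thread

### The arm

A 7-joint arm with a two-finger parallel gripper is mounted at the origin on the work surface. World frame = base frame: x ahead of the robot, y to its left, z up, the work surface at z = 0. Lengths are in mm, angles in rad, forces in N, time in s.
With the tool pointing down it reaches from about 350 to 900 mm from the base axis. Payload 19.9 kg.
Tool frame: the origin (TCP) lies between the finger pads; the fingertips stand nose_length ahead of it and the grasp point (between the pads) lies 6 mm ahead of it (nose_length is the distance from the TCP to the fingertips, in mm); z points along the fingers, y is the line along which they close (so a half turn about z gives the same grasp; the last joint's range is limited). The gripper opens to 85 mm and grips with 20 to 120 N. Pads are 22 mm wide; open, the fingers measure 114 mm over their backs; the gripper's body (76 mm by 85 mm) begins 54 mm behind the grasp point. The pads swing forward as they close: fully open they stand 13 mm farther back than shut.
Start: joints at [-1.204, 0.417, -0.01, 1.614, 0.005, 1.111, -0.053], TCP at [248.43, 573.486, 256.26] pointing down, gripper open.
Joint ranges: [-2.81, 2.81], [-0.39, 2.02], [-1.27, 1.25], [0.06, 2.57], [-1.19, 4.33], [0.19, 2], [-2.82, 2.82]. Speed limits (rad/s): [1.89, 1.89, 2.39, 2.39, 3.01, 3.01, 3.01].

### API

Orientations are given as [roll, pitch, yaw] about the fixed x, y, z axes, in that order (R = Rz(yaw) Ry(pitch) Rx(roll)).
In Python, from station import * gives the robot as it stands.
- The arm moves only by the tool step_arm, never from a script. Its argument "deltas" is a list of rows, each a list of 7 numbers: the shift along the world's x, y, z in mm, then the turn, a rotation vector about the world's x, y, z in degrees, then the gripper command: -1 is fully open, 1 is shut, values between are in proportion. A call has 1 to 5 rows; each row shifts and turns the commanded pose from where the row before left it; what a row does not reach is not made up. A row lasts 1/10 s, in which the tool goes at most 50 mm and 8.59 degrees, less where a joint would pass 70% of its speed; a pose out of reach is approached as far as the arm can. A call is refused whole if a number of a shift passes 50 or a number of a turn 8.59, either way. A call with a gripper value outside its range is refused whole. The fingers move at their own pace and stop on an object; "force" is the grip in N (left out, the last holds). Time passes only in rows, so rows that do not move let the fingers close. It gives the time, the measured TCP pose, the force, the opening and the grip force at its end, in the units of the state.
- observe(): the state, without advancing time (a new reading comes with each control period).
- snapshot(name): name is "side" or "top" or "wrist"; returns (picture, depth): 420x560x3 uint8, red, green, blue; 420x560 float32, mm along the optical axis (not along the pixel's ray), 0 where there is no reading.
- camera_params(name): a dict with "fx", "fy", "cx", "cy" (pixels), "R" (3x3) and "t" (3): a world point X has camera coordinates R X + t. Camera axes: x right, y down, z forward; pixel columns grow to the right and rows downward; lengths in mm; the calibration is good to about 2 mm. A picture is of the moment at which its call begins: read the wrist's pose just before it. camera_params takes no time and is no camera call; for the wrist camera it gives the pose at the moment of the call.
- sign_off(): hands the job in; it is judged then, once.
The state is a dict: "time": time; "joints": joint angles; "qvel": joint speeds; "effort": joint torques, N m; "tool_pos": TCP position; "tcp_rot": TCP orientation; "contact_force": force on the tool from outside, world axes, zero at the start; "wrist_torque": the same for the moment, N m; "opening": opening from 0.0 (shut) to 1.0 (fully open); "finger_force": force on a finger pad.
Only numpy, scipy, OpenCV 4.12 (cv2) and the standard library are available. Lean on these libraries where they do the work, as an engineer would, in place of code of your own. Each camera call takes 0.05 s, during which the arm holds its last target. There are 200 camera calls.

### The job

Free the laser module: its carrier plate lies on one of the two round chucks, held down by the toe of a swing clamp. Turn that clamp by its upright wing handle until the toe is swung well off the carrier, sixty degrees or so; its screw may be right-hand or left-hand and gives one way only, so try it and follow the way that gives. Leave the carrier lying on its chuck, do not turn the clamp of the empty chuck, and let go at the end.

Things in the scene. Friction and masses are not known exactly. Their poses are not given: they have to be found in the camera images.
- clamp (a joint): Angle (rad) of the clamp to release. 0 as found (tight, toe over the carrier), positive anticlockwise from above; travel up to 1.4 either way, but in each run only one way gives and the other stops hard (1 degree, up to 6 if leant on). The way that gives takes about 0.05 N m, the stop bears 1 N m; it stays where left. The toe clears the carrier from 47 degrees on.
- clamp_grip (a point): On that clamp's upright turning axis, 77.5 mm above the table, in its black wing handle: a bar 42 long, 14 thick, 34 mm tall, top 12 mm above this point. x runs along the bar to the toe, z up; grip across the 14 mm, along y. 24 mm below: tops of a steel hub (32 mm across) and the toe, 12 mm wide, reaching 48 mm along x. Chuck centre 64 mm off along x as found. The empty stage is alike.
- carrier: Laser module on its carrier: loose brass plate 50 by 50 by 4 mm with a small steel box on it (12 mm high in all), 90 g, near edge under the toe with 1.5 mm gap. It lies on a black chuck 90 mm across, 42 mm high, and tells the loaded stage from the empty one. Origin at the centre of the plate's underside, z up.
- spare (a joint): Angle (rad) of the like clamp on the empty chuck (no carrier), 0 as found, positive anticlockwise seen from above. Leave it alone.
Not all that is in view belongs to the job. Of the things shaped like the carrier, the brass one is meant.

How it is judged:
By the outcome, as a careful person would: the job done as asked, in the order asked, and still so for the second after the job is handed in, with the robot touching nothing.
It also fails if it takes over 35 s, if anything falls off the work surface, if the arm or the gripper's body presses on something with over 40 N, if the wrist force passes 120 N, or if a joint passes its speed limit or range.

## Working session

There is one attempt and no reset: what is moved stays moved. The work goes in short steps, Python scripts to look and compute and a tool call to move; the robot and the scene stay as the last step left them, time stands still between calls to the robot, and variables do not carry over. Pictures are saved under pics/ and viewed, at most 10 in all, crops included, and the job is handed in when it is done.

Besides the shell and the picture viewer there is one more tool, called after ">>>" as name(argument=value, ...), one argument or row to a line, values as JSON. step_arm: Moves the arm, as the interface text tells. Its arguments: {"type":"object","properties":{"deltas":{"type":"array"},"force":{"type":"number"}},"required":["deltas"]}

```bash
mkdir -p pics && ls
python3 - <<'E'
from station import *
import cv2,numpy as np
s=observe();print({k:np.round(v,3) for k,v in s.items()})
for n in("top","side"):
    p,d=snapshot(n);cv2.imwrite(f"pics/{n}0.png",p[:,:,::-1]);np.save(f"{n}0.npy",d)
    c=camera_params(n);print(n,c)
E
```

```text
pics
{'time': np.float64(0.0), 'joints': array([-1.204,  0.418, -0.01 ,  1.614,  0.005,  1.111, -0.053]), 'qvel': array([ 0.   ,  0.001, -0.   ,  0.   ,  0.001, -0.001, -0.001]), 'effort': array([ 1.0000e-03, -8.6442e+01,  6.7900e-01, -4.3492e+01,  1.9000e-02,
        7.0000e-03, -0.0000e+00]), 'tool_pos': array([248.312, 573.176, 255.644]), 'tcp_rot': array([-3.14 ,  0.   ,  2.733]), 'contact_force': array([-0.066,  0.132, -0.14 ]), 'wrist_torque': array([ 0.013, -0.023,  0.008]), 'finger_force': np.float64(0.0), 'opening': np.float64(0.998)}
top {'fx': 436.1883968948336, 'fy': 436.1883968948336, 'cx': 282.19327681653357, 'cy': 207.5530595898424, 'R': array([[ 0.00684476, -0.99992951,  0.00970212],
       [-0.99482024, -0.00779317, -0.10135068],
       [ 0.10141915, -0.00895814, -0.99480345]]), 't': array([-12.47612724, 570.39723632, 937.38184196])}
side {'fx': 411.28072482600606, 'fy': 411.28072482600606, 'cx': 278.82315582864646, 'cy': 211.00658788848543, 'R': array([[-0.70390479, -0.71029328, -0.00122668],
       [-0.5529025 ,  0.54901209, -0.62680503],
       [ 0.44588887, -0.44053283, -0.77917517]]), 't': array([380.27315359, 349.99097341, 533.65532333])}
```

View pics/top0.png

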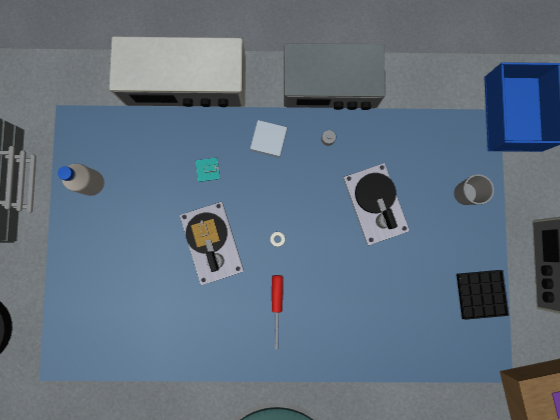

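View pics/side0.png

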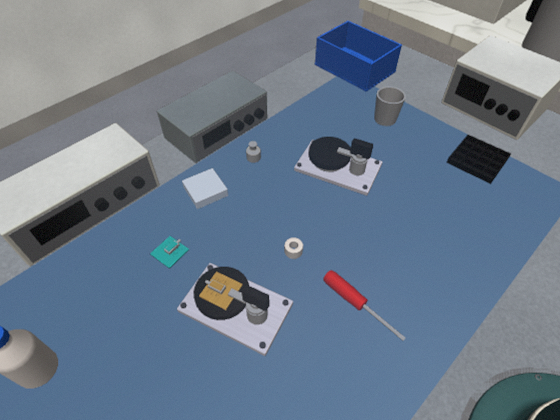

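The top view shows the loaded stage at left: chuck about (207,232), brass carrier (205,234), and black handle (212,258), with the toe pointing up at the carrier. The empty stage is at right, around (377,195).

```bash
cat > h.py <<'E'
from station import *
import cv2,numpy as np
def cast(c,uv,z):
    uv=np.atleast_2d(uv).astype(float)
    r=np.c_[(uv[:,0]-c['cx'])/c['fx'],(uv[:,1]-c['cy'])/c['fy'],np.ones(len(uv))]@c['R']
    o=-c['R'].T@c['t']
    return o+r*((z-o[2])/r[:,2])[:,None]
def cloud(c,d):
    v,u=np.mgrid[:d.shape[0],:d.shape[1]]
    P=np.stack([(u-c['cx'])/c['fx']*d,(v-c['cy'])/c['fy']*d,d],-1)
    return (P-c['t'])@c['R']
E
python3 - <<'E'
from h import *
c=camera_params('top');d=np.load('top0.npy');p=cv2.imread('pics/top0.png')
P=cloud(c,d)
roi=np.zeros(d.shape,bool);roi[200:285,175:250]=1
m=roi&(P[...,2]>80)&(P[...,2]<100)&(p.max(2)<60)
print('handle n',m.sum(),np.median(P[m],0))
v,u=np.nonzero(m);q=cast(c,np.c_[u,v],89.5)[:,:2].astype(np.float32);print(cv2.minAreaRect(q))
hsv=cv2.cvtColor(p,cv2.COLOR_BGR2HSV)
b=roi&(hsv[...,1]>110)&(hsv[...,0]<30)&(hsv[...,2]>80)
v,u=np.nonzero(b);print('brass',cv2.minAreaRect(cast(c,np.c_[u,v],46)[:,:2].astype(np.float32)))
k=roi&(p.max(2)<60)&(P[...,2]<55)&(P[...,2]>30)
v,u=np.nonzero(k|b);print('chuck',cv2.minEnclosingCircle(cast(c,np.c_[u,v],42)[:,:2].astype(np.float32)))
E
```

```text
handle n 139 [453.13646963 135.81994524  87.64914389]
((453.3301086425781, 135.9484100341797), (40.81874465942383, 14.127321243286133), 19.72137451171875)
brass ((513.0616455078125, 158.79588317871094), (50.49022674560547, 50.77263641357422), 17.156145095825195)
chuck ((505.05975341796875, 150.1841583251953), 54.778968811035156)
```

```bash
python3 -c "
import station as s
print([n for n in dir(s) if n[0]!='_']); print(getattr(s,'nose_length',None))"
```

```text
['PlanningError', 'camera_params', 'nose_length', 'observe', 'sign_off', 'snapshot']
25.0
```

>>> step_arm(
  deltas=[
    [17, -36, 0, 0, 0, 3.6, -1],
    [17, -36, 0, 0, 0, 3.6, -1],
    [17, -36, 0, 0, 0, 3.6, -1],
    [17, -36, 0, 0, 0, 3.6, -1],
    [17, -36, 0, 0, 0, 3.6, -1],
  ],
  force=40,
)

```text
time: 0.6
tool_pos: [333.8, 391.8, 256.1]
tcp_rot: [-3.141, -0.0, 3.05]
contact_force: [1.0, 1.1, 0.2]
opening: 1.0
finger_force: 0.0
```

>>> step_arm(
  deltas=[
    [17, -36, 0, 0, 0, 3.6, -1],
    [17, -36, 0, 0, 0, 3.6, -1],
    [17, -36, 0, 0, 0, 3.6, -1],
    [17, -36, 0, 0, 0, 3.6, -1],
    [17, -36, 0, 0, 0, 3.6, -1],
  ],
)

```text
time: 1.1
tool_pos: [418.7, 211.8, 256.2]
tcp_rot: [-3.142, -0.0, -2.919]
contact_force: [0.8, 0.7, 0.0]
opening: 0.997
finger_force: 0.0
```

>>> step_arm(
  deltas=[
    [17, -38, -15, 0, 0, 3.6, -1],
    [18, -39, -30, 0, 0, 3.5, -1],
    [0, 0, -15, 0, 0, 0, -1],
    [0, 0, 0, 0, 0, 0, -1],
    [0, 0, 0, 0, 0, 0, -1],
  ],
)

```text
time: 1.6
tool_pos: [452.5, 138.9, 197.9]
tcp_rot: [3.141, -0.0, -2.798]
contact_force: [0.1, 0.4, 0.6]
opening: 1.002
finger_force: 0.0
```

Run:
```python
from h import *
s=observe();print(np.round(s['tool_pos'],1),np.round(s['tcp_rot'],3),np.round(s['joints'],2))
c=camera_params('wrist');p,d=snapshot('wrist');p=np.ascontiguousarray(p[:,:,::-1]);cv2.imwrite('pics/w1.png',p)
P=cloud(c,d)
m=(P[...,2]>80)&(P[...,2]<98)&(p.max(2)<70)&(np.hypot(P[...,0]-453,P[...,1]-136)<45)
v,u=np.nonzero(m);print(m.sum(),u.mean(),v.mean(),np.median(P[m],0))
print(cv2.minAreaRect(cast(c,np.c_[u,v],89.5)[:,:2].astype(np.float32)))
```

```text
[452.5 138.9 197.9] [ 3.141 -0.    -2.798] [-0.51  0.22  0.17  2.04 -0.05  0.88  1.6 ]
1130 275.83097345132745 212.1699115044248 [450.1631196  136.44986026  90.20847914]
((450.3807373046875, 136.57286071777344), (42.96910095214844, 13.51132869720459), 18.33970069885254)
```

View pics/w1.png

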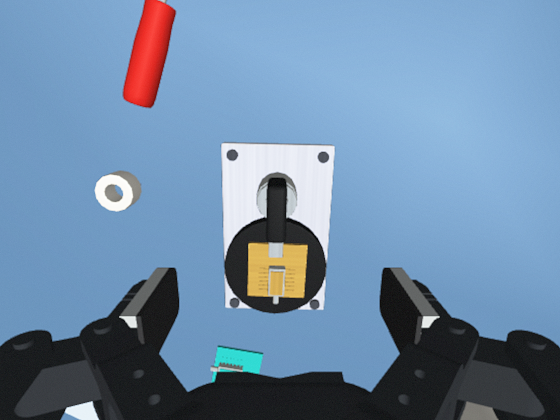

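The wrist view shows the handle upright at (276,212), midway between the fingers (150 and 408), with the toe over the brass plate at (277,248). I'll go down and grip it.

>>> step_arm(
  deltas=[
    [-1, -2, -30, 0, 0, -0.7, -1],
    [0, 0, -35, 0, 0, 0, -1],
    [0, 0, -28, 0, 0, 0, -1],
    [0, 0, -12, 0, 0, 0, -1],
    [0, 0, -6, 0, 0, 0, -1],
  ],
)

```text
time: 2.15
tool_pos: [451.6, 136.9, 86.6]
tcp_rot: [3.142, -0.0, -2.809]
contact_force: [0.6, -0.1, 0.3]
opening: 0.997
finger_force: 0.0
```

>>> step_arm(
  deltas=[
    [0, 0, 0, 0, 0, 0, 0],
    [0, 0, 0, 0, 0, 0, 0.5],
    [0, 0, 0, 0, 0, 0, 1],
    [0, 0, 0, 0, 0, 0, 1],
    [0, 0, 0, 0, 0, 0, 1],
  ],
  force=40,
)

```text
time: 2.65
tool_pos: [451.8, 136.4, 87.1]
tcp_rot: [3.142, 0.001, -2.81]
contact_force: [-2.4, 2.7, 17.6]
opening: 0.155
finger_force: 45.0
```

>>> step_arm(
  deltas=[
    [0, 0, 1, 0, 0, 0, 1],
    [0, 0, 0, 0, 0, 1.5, 1],
    [0, 0, 0, 0, 0, 0, 1],
  ],
)

```text
time: 2.95
tool_pos: [451.7, 136.4, 87.3]
tcp_rot: [-3.141, 0.0, -2.783]
contact_force: [5.8, 2.3, -14.7]
opening: 0.158
finger_force: 41.9
```

```bash
python3 -c "
from h import *
s=observe();print({k:np.round(s[k],3) for k in('tool_pos','tcp_rot','contact_force','wrist_torque','opening')})"
```

```text
{'tool_pos': array([451.742, 136.398,  87.327]), 'tcp_rot': array([-3.141,  0.   , -2.783]), 'contact_force': array([  5.797,   2.348, -14.712]), 'wrist_torque': array([ 0.582, -1.2  ,  0.047]), 'opening': np.float64(0.158)}
```

>>> step_arm(
  deltas=[
    [0, 0, -0.5, 0, 0, 1, 1],
    [0, 0, 0, 0, 0, 1, 1],
    [0, 0, 0, 0, 0, 0, 1],
  ],
)

```text
time: 3.25
tool_pos: [451.8, 136.4, 87.2]
tcp_rot: [-3.142, 0.0, -2.748]
contact_force: [2.9, 1.3, -3.0]
opening: 0.16
finger_force: 43.7
```

```bash
python3 -c "
from h import *
s=observe();print({k:np.round(s[k],3) for k in('tool_pos','tcp_rot','contact_force','wrist_torque','opening')})"
```

```text
{'tool_pos': array([451.78 , 136.374,  87.238]), 'tcp_rot': array([-3.142,  0.   , -2.748]), 'contact_force': array([ 2.931,  1.314, -3.004]), 'wrist_torque': array([ 0.374, -0.499,  0.084]), 'opening': np.float64(0.16)}
```

>>> step_arm(
  deltas=[
    [0, 0, 0, 0, 0, -2, 1],
    [0, 0, 0, 0, 0, -2, 1],
    [0, 0, 0, 0, 0, -2, 1],
    [0, 0, 0, 0, 0, 0, 1],
  ],
)

```text
time: 3.65
tool_pos: [451.8, 136.5, 87.2]
tcp_rot: [-3.141, 0.001, -2.855]
contact_force: [3.0, 2.9, -2.3]
opening: 0.156
finger_force: 44.0
```

```bash
python3 -c "
from h import *
s=observe();print({k:np.round(s[k],3) for k in('tool_pos','tcp_rot','contact_force','wrist_torque','opening')})"
```

```text
{'tool_pos': array([451.774, 136.468,  87.249]), 'tcp_rot': array([-3.141e+00,  1.000e-03, -2.855e+00]), 'contact_force': array([ 3.031,  2.923, -2.286]), 'wrist_torque': array([ 0.4  , -0.717,  0.396]), 'opening': np.float64(0.156)}
```

>>> step_arm(
  deltas=[
    [0, 0, 0, 0, 0, 3, 1],
    [0, 0, 0, 0, 0, 3, 1],
    [0, 0, 0, 0, 0, 3, 1],
    [0, 0, 0, 0, 0, 3, 1],
    [0, 0, 0, 0, 0, 0, 1],
  ],
)

```text
time: 4.15
tool_pos: [451.8, 136.3, 87.2]
tcp_rot: [-3.142, 0.001, -2.644]
contact_force: [3.7, 2.1, -1.2]
opening: 0.155
finger_force: 43.9
```

Run:
```python
from h import *
s=observe();print({k:np.round(s[k],3) for k in('tool_pos','tcp_rot','contact_force','wrist_torque','opening')})
p,d=snapshot('top');p=np.ascontiguousarray(p[:,:,::-1])[180:300,140:280];cv2.imwrite('pics/t2.png',cv2.resize(p,None,fx=4,fy=4))
q,d=snapshot('wrist');cv2.imwrite('pics/w2.png',q[:,:,::-1])
```

```text
{'tool_pos': array([451.814, 136.262,  87.24 ]), 'tcp_rot': array([-3.142e+00,  1.000e-03, -2.644e+00]), 'contact_force': array([ 3.672,  2.093, -1.219]), 'wrist_torque': array([ 0.534, -0.837,  0.091]), 'opening': np.float64(0.155)}
```

View pics/w2.png

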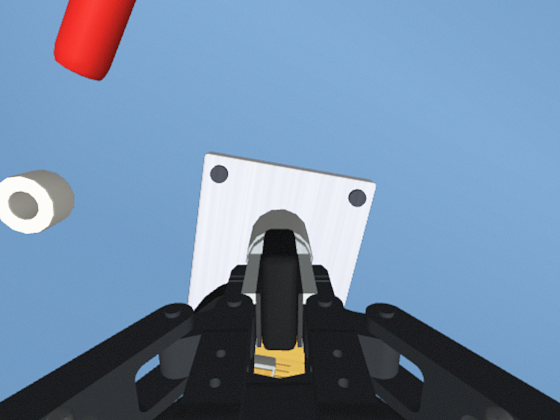

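The wrist view shows the black bar (280,290) still square between the pads while the base plate has turned about 9° in view. So the clamp follows anticlockwise at low torque, and I'll keep going that way.

>>> step_arm(
  deltas=[
    [0, 0, 0, 0, 0, 5, 1],
    [0, 0, 0, 0, 0, 5, 1],
    [0, 0, 0, 0, 0, 5, 1],
    [0, 0, 0, 0, 0, 5, 1],
    [0, 0, 0, 0, 0, 5, 1],
  ],
)

```text
time: 4.75
tool_pos: [452.1, 136.0, 87.2]
tcp_rot: [-3.141, 0.0, -2.207]
contact_force: [6.3, -0.1, -2.4]
opening: 0.153
finger_force: 43.8
```

>>> step_arm(
  deltas=[
    [0, 0, 0, 0, 0, 6, 1],
    [0, 0, 0, 0, 0, 6, 1],
    [0, 0, 0, 0, 0, 6, 1],
    [0, 0, 0, 0, 0, 6, 1],
    [0, 0, 0, 0, 0, 3, 1],
  ],
)

```text
time: 5.25
tool_pos: [452.4, 135.8, 87.2]
tcp_rot: [-3.14, 0.0, -1.735]
contact_force: [9.0, -1.1, -4.5]
opening: 0.153
finger_force: 43.5
```

>>> step_arm(
  deltas=[
    [0, 0, 0, 0, 0, 0, 1],
    [0, 0, 0, 0, 0, 0, 1],
  ],
)

```text
time: 5.45
tool_pos: [452.5, 135.8, 87.3]
tcp_rot: [-3.14, 0.0, -1.739]
contact_force: [9.1, -1.1, -4.0]
opening: 0.158
finger_force: 43.5
```

Run:
```python
from h import *
s=observe();print({k:np.round(s[k],3) for k in('joints','tool_pos','tcp_rot','contact_force','wrist_torque','opening')})
q,d=snapshot('wrist');cv2.imwrite('pics/w3.png',q[:,:,::-1])
```

```text
{'joints': array([-0.265,  0.404, -0.108,  2.112,  0.073,  0.628,  2.55 ]), 'tool_pos': array([452.459, 135.81 ,  87.266]), 'tcp_rot': array([-3.14 ,  0.   , -1.739]), 'contact_force': array([ 9.082, -1.078, -4.036]), 'wrist_torque': array([-0.169, -1.987,  0.037]), 'opening': np.float64(0.158)}
```

View pics/w3.png

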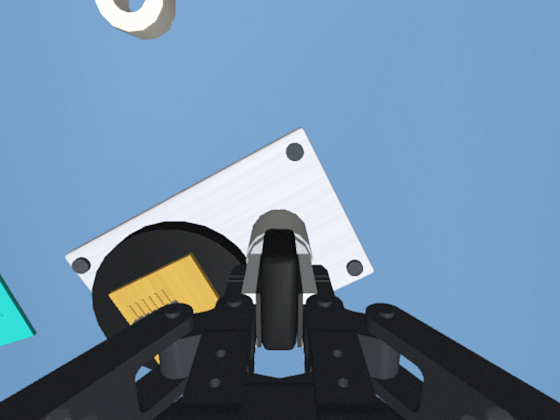

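The wrist view shows the bar (280,290) turned about 61°, and the brass carrier (170,290) lies free on its chuck. I'll relieve the side load, then open half way and lift.

>>> step_arm(
  deltas=[
    [1, 0, 0, 0, 0, 0, 1],
    [0, 0, 0, 0, 0, 0, 0.3],
    [0, 0, 0, 0, 0, 0, 0],
    [0, 0, 0, 0, 0, 0, 0],
    [0, 0, 0, 0, 0, 0, 0],
  ],
)

```text
time: 6.0
tool_pos: [452.4, 136.2, 87.1]
tcp_rot: [3.141, -0.0, -1.737]
contact_force: [0.5, 0.0, 0.0]
opening: 0.501
finger_force: 0.0
```

>>> step_arm(
  deltas=[
    [0, 0, 5, 0, 0, 0, 0],
    [0, 0, 20, 0, 0, 0, 0],
    [0, 0, 35, 0, 0, 0, 0],
    [0, 0, 40, 0, 0, 0, 0],
    [0, 0, 40, 0, 0, 0, 0],
  ],
)

```text
time: 6.5
tool_pos: [452.2, 136.2, 229.0]
tcp_rot: [3.141, 0.0, -1.737]
contact_force: [1.2, -0.1, -0.3]
opening: 0.499
finger_force: 0.0
```

>>> step_arm(
  deltas=[
    [-20, 20, 20, 0, 0, -5, 0],
    [-20, 30, 0, 0, 0, -5, 0],
    [-10, 30, 0, 0, 0, -5, 0],
    [0, 0, 0, 0, 0, 0, 0],
    [0, 0, 0, 0, 0, 0, 0],
  ],
)

```text
time: 7.0
tool_pos: [402.3, 216.6, 247.4]
tcp_rot: [-3.141, 0.0, -1.997]
contact_force: [-0.8, -0.6, -0.1]
opening: 0.502
finger_force: 0.0
```

Run:
```python
from h import *
s=observe();print({k:np.round(s[k],3) for k in('time','tool_pos','contact_force','opening')})
q,d=snapshot('side');cv2.imwrite('pics/s4.png',q[:,:,::-1])
q,d=snapshot('wrist');cv2.imwrite('pics/w4.png',q[:,:,::-1])
```

```text
{'time': np.float64(7.0), 'tool_pos': array([402.345, 216.554, 247.41 ]), 'contact_force': array([-0.76 , -0.556, -0.115]), 'opening': np.float64(0.502)}
```

View pics/w4.png

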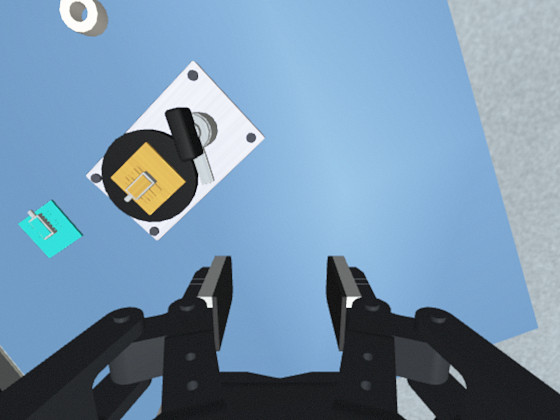

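View pics/s4.png

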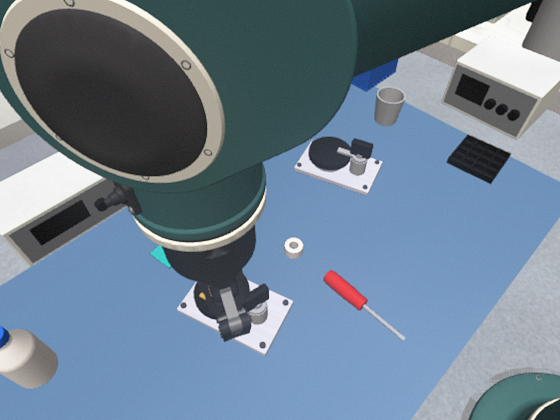

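The wrist view shows the toe (207,170) swung about 60° off the carrier, which lies centred on its chuck (148,178). The side view shows the empty stage's clamp (355,150) unmoved.

```bash
python3 -c "
from station import *
print(sign_off())"
```

```text
the job is handed in; nothing more can be done
None
```

The loaded stage's clamp is turned about 61° anticlockwise, the way that gave. Its toe is clear of the carrier, which still lies on its chuck; the empty stage's clamp is untouched, the gripper has let go, and the job was handed in at about 7 s.

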